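# Lower the ratchet pipe rest

## Robot

A 7-joint arm with a two-finger parallel gripper is mounted at the origin on the work surface. World frame = base frame: x ahead of the robot, y to its left, z up, the work surface at z = 0. Lengths are in m, angles in rad, forces in N, time in s.
With the tool pointing down it reaches from about 0.425 to 0.875 m from the base axis. Payload 4.7 kg.
Tool frame: the origin (TCP) lies between the finger pads; the fingertips stand 14 mm ahead of it and the grasp point (between the pads) lies 5 mm behind it; z points along the fingers, y is the line along which they close (so a half turn about z gives the same grasp; the last joint's range is limited). The gripper opens to 87 mm and grips with 3 to 60 N. Pads are 19 mm wide; open, the fingers measure 117 mm over their backs; the gripper's body (75 mm by 190 mm) begins 51 mm behind the grasp point.
Start: joints at [1.212, 0.321, -0.07, 1.45, 0.023, 1.371, -0.057], TCP at [0.237, -0.605, 0.237] pointing down, gripper open.
Joint ranges: [-2.86, 2.86], [-0.3, 2.09], [-1.38, 1.24], [0.06, 2.45], [-1.56, 4.7], [0.09, 2.05], [-2.69, 2.69]. Speed limits (rad/s): [2.57, 2.57, 3.14, 3.14, 3.14, 3.14, 3.14].

## Interface

Orientations are given as a rotation vector (axis times angle).
In Python, from bench import ctrl gives the robot as it stands.
- The arm moves only by the tool step_arm, never from a script. Its argument "commands" is a list of rows, each an object with "travel": the shift along the tool's x, y, z in m, a list of three; "turn": the turn, a rotation vector about the tool's x, y, z in degrees, a list of three. A call has 1 to 5 rows; each row is the pose to reach, as a shift and turn from the pose commanded when the call began, along the tool's axes at that moment; what a row does not reach only later rows make up. A row lasts 1/10 s, in which the tool goes at most 50 mm and 8.59 degrees, less where a joint would pass 70% of its speed; a pose out of reach is approached as far as the arm can. A call with a gripper value outside its range is refused whole. "gripper" is the opening, from 0 (shut) to 1 (fully open), set as the call begins (left out, the last holds). The fingers move at their own pace and stop on an object; "force" is the grip in N (left out, the last holds). Time passes only in rows, so rows that repeat a pose let the fingers close. It gives the time, the measured TCP pose, the force, the opening and the grip force at its end, in the units of the state.
- ctrl.get_state(): the state, without advancing time (a new reading comes with each control period).
- ctrl.get_image(name): name is "scene" or "top" or "wrist"; returns the picture (400x640x3 uint8, red, green, blue); there is no depth.
- ctrl.camera_model(name): a dict with "fx", "fy", "cx", "cy" (pixels), "R" (3x3) and "t" (3): a world point X has camera coordinates R X + t; the wrist camera has in their place "T_tool_cam" (4x4, takes a point from camera to tool coordinates, whose origin is the TCP and whose axes are the flange's). Camera axes: x right, y down, z forward; pixel columns grow to the right and rows downward; lengths in m; the calibration is good to about 2 mm. The wrist camera is an equidistant fisheye: a pixel r from the principal point sees the ray r / f radians off the axis. A picture is of the moment at which its call begins: read the wrist's pose just before it. camera_model takes no time and is no camera call.
- ctrl.close_job(): hands the job in; it is judged then, once.
The state is a dict: "time": time; "joint_positions": joint angles; "qd": joint speeds; "joint_torque": joint torques, N m; "position": TCP position; "tool_rot": TCP orientation; "ft_force": force on the tool from outside, world axes, zero at the start; "torque": the same for the moment, N m; "grip_width": opening from 0.0 (shut) to 1.0 (fully open); "grip_force": force on a finger pad.
Only numpy, scipy, OpenCV 4.12 (cv2) and the standard library are available. Lean on these libraries where they do the work, as an engineer would, in place of code of your own. Each camera call takes 0.05 s, during which the arm holds its last target. There are 200 camera calls.

## Task

The steel arm of the ratchet pipe rest on the bench is propped up. Press the pawl's tail pad down until the pawl is swung clear of the teeth, then push the arm down past the teeth as far as it goes, and last press the pawl's nose pad down until the nose is fully home in the teeth again. Only press and push: do not raise the arm, and leave the jar, the copper coupling and the wrench where they are.

Things in the scene. Friction and masses are not known exactly. Their poses are not given: they have to be found in the camera images.
- stand: Fixed blue cast stand of the pipe rest: base plate 210 x 100 x 12 mm, two pairs of upright cheeks. Origin on the bench surface below the arm's hinge; x level, along the device to where the arm reaches out; y level, parallel to both hinges; z up. The mechanism is centred on y = 0. Cheeks reach y = +-26 mm and z = 116 mm at the arm's hinge, 146 mm at the pawl's hinge (x -86 to -58 mm).
- rest_hinge (a point): Centre of the arm's hinge axis, on the stand: stand x = 0, z = 100 mm. A toothed steel wheel of 55 mm radius turns with the arm about it. The arm is a flat bar 30 mm wide, 10 mm thick, its centre line through this axis, 165 mm long, with an upward V cradle about 20 mm high at its end, 150 to 190 mm out.
- rest_arm (a joint): Arm hinge, rad, grows as the arm goes down. Arm angle above level = 0.50 - value. Starts -0.10 to 0; bottom stop 0.87 (0.37 rad below level). Stiff: stays where left; 2 to 8 N at 120 mm out pushes it down. With the pawl in, the teeth stop it going down (up to 0.11 rad play). Two teeth pass the pawl on the way. Below -0.20 counts as raised.
- rest_push (a point): Middle of the arm's upper face, 120 mm along the bar from the hinge axis and 5 mm above the bar's centre line; moves with the arm. The flat top is free from 60 to 145 mm from the hinge.
- pawl_hinge (a point): Centre of the pawl's hinge axis, on the stand: stand x = -72 mm, z = 133 mm. The pawl is a dark steel rocker with a flat pad on each end: the tail pad away from the arm, the nose pad over the toothed wheel, with the nose under it.
- pawl (a joint): Pawl hinge, rad: 0 = nose fully home between the teeth (a stop); grows as the tail pad goes down and the nose rises; clear of all teeth above 0.2; other stop 0.36. Starts 0 to 0.03. Stiff: it stays where it is left; about 1 to 3 N on either pad moves it.
- tail_pad (a point): Centre of the upper face of the pawl's tail pad, a flat plate 42 mm along x, 34 mm wide, 8 mm thick. From the pawl's hinge axis (stand axes) it is at x = -56, z = +16 mm at pawl joint 0, and it turns with the pawl. Pressing it down lifts the nose.
- nose_pad (a point): Centre of the upper face of the pawl's nose pad, a plate 40 mm along x, 28 mm wide, 8 mm thick, sloping 0.25 rad down towards +x. From the pawl's hinge axis (stand axes) it is at x = +83, z = +34 mm at pawl joint 0, and turns with the pawl. Pressing it down puts the nose between the teeth; at the arm's bottom stop the nose faces a gap.
- flux_jar: Loose jar, 54 mm diameter, 65 mm high, standing beside the rest; origin under its centre. Not to be moved.
- coupling: Loose short copper tube, 32 mm diameter, 45 mm high, standing beside the rest; origin under its centre. Not to be moved.
- wrench: Loose steel wrench 150 mm long, lying on the bench beside the rest; origin under its middle, x along it. Not to be moved.

How it is judged:
On the way, in this order (a step that is already met when the one before it is completed fails the run):
1. the pawl is swung clear of the teeth while the arm is still up (value of joint pawl above 0.24 rad and value of joint rest_arm below 0.12 rad), for 0.2 s.
2. the arm is at its bottom stop with the pawl still clear (value of joint rest_arm above 0.82 rad and value of joint pawl above 0.18 rad), for 0.2 s.
3. the pawl's nose is home in the teeth again (value of joint pawl below 0.06 rad), for 0.2 s.
At the end, for the whole second after the job is handed in: The arm rests at its bottom stop (joint above 0.81 of 0.87 rad), the pawl's nose is home between the teeth (joint below 0.07 rad), both at rest; jar, coupling and wrench not shifted by more than 15 mm or lifted (value of joint rest_arm above 0.81 rad and value of joint pawl below 0.07 rad and velocity of joint rest_arm between -0.05 and 0.05 rad/s and velocity of joint pawl between -0.05 and 0.05 rad/s); the robot touches nothing.
It fails at once if the arm is raised instead of pushed down (value of joint rest_arm below -0.2 rad).
It fails at once if the jar is moved or lifted (distance of flux_jar from where it was at the start of the episode above 0.015 m).
It fails at once if the copper coupling is moved or lifted (distance of coupling from where it was at the start of the episode above 0.015 m).
It fails at once if the wrench is moved or lifted (distance of wrench from where it was at the start of the episode above 0.015 m).
It also fails if it takes over 58 s, if anything falls off the work surface, if the arm or the gripper's body presses on something with over 40 N, if the wrist force passes 120 N, or if a joint passes its speed limit or range.

## Working session

There is one attempt and no reset: what is moved stays moved. The work goes in short steps, Python scripts to look and compute and a tool call to move; the robot and the scene stay as the last step left them, time stands still between calls to the robot, and variables do not carry over. Pictures are saved under pics/ and viewed, at most 10 in all, crops included, and the job is handed in when it is done.

Besides the shell and the picture viewer there is one more tool, called as name(argument=value, ...), one argument or row to a line, values as JSON. step_arm: Moves the arm, as the interface text tells. Its arguments: {"type":"object","properties":{"commands":{"type":"array"},"gripper":{"type":"number"},"force":{"type":"number"}},"required":["commands"]}

```bash
mkdir -p pics && python3 - <<'E'
from bench import ctrl
import cv2
s=ctrl.get_state(); print(s)
for n in("scene","top"):
    cv2.imwrite(f"pics/{n}0.png",ctrl.get_image(n)[:,:,::-1]); print(n,ctrl.camera_model(n))
E
```

```text
{'time': 0.0, 'joint_positions': array([ 1.21207638,  0.32183938, -0.0700499 ,  1.45165726,  0.02262415,
        1.3707785 , -0.0569191 ]), 'qd': array([-7.09562206e-04, -1.20744495e-03,  1.86189228e-03, -6.98770845e-04,
       -8.38453370e-05, -8.90571540e-05, -1.37197320e-04]), 'joint_torque': array([-2.42066799e-04, -4.91288888e+01, -4.04183641e-01, -3.12529814e+01,
       -6.39472157e-02,  4.35701001e-02,  1.78564374e-04]), 'position': array([ 0.23649849, -0.60489857,  0.23545948]), 'tool_rot': array([-3.08536935e+00, -5.81871960e-01,  7.52438643e-04]), 'ft_force': array([-0.89403533,  0.46520157,  0.54988133]), 'torque': array([-0.01824901,  0.00199203,  0.02162509]), 'grip_force': 0.0, 'grip_width': 1.0002990734673063}
scene {'fx': 451.10539854554645, 'fy': 451.10539854554645, 'cx': 326.9689970515412, 'cy': 195.36268850617125, 'R': array([[-0.77572351,  0.63106418,  0.003321  ],
       [ 0.35939792,  0.44609645, -0.81965303],
       [-0.51873516, -0.63463057, -0.57285066]]), 't': array([ 0.44456551, -0.1036993 ,  1.16696508])}
top {'fx': 456.98665223616695, 'fy': 456.98665223616695, 'cx': 302.89358523934925, 'cy': 204.3684843689527, 'R': array([[ 0.00178947, -0.99995617,  0.00918971],
       [-0.99162192, -0.00296137, -0.1291402 ],
       [ 0.12916175, -0.00888162, -0.99158376]]), 't': array([0.01235044, 0.58394933, 0.73354863])}
```

View pics/top0.png

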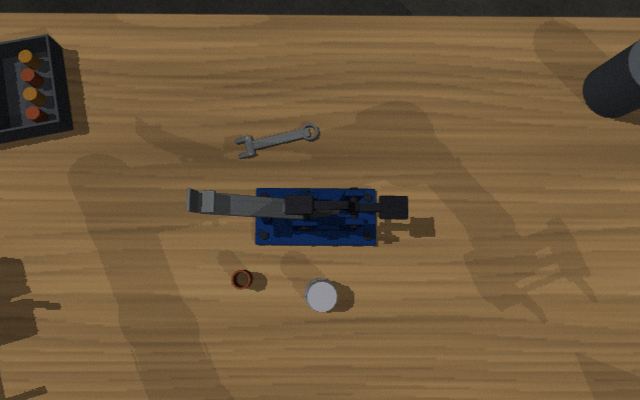

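View pics/scene0.png

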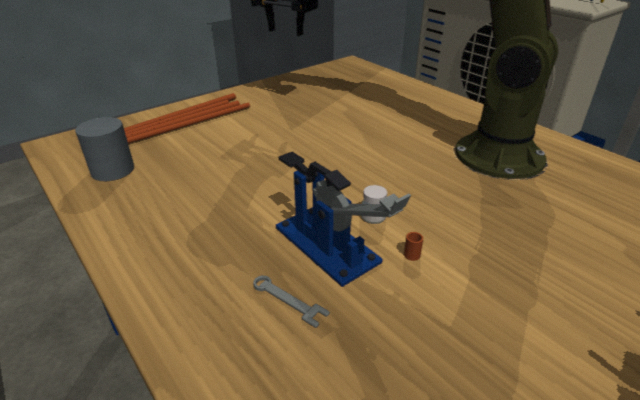

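Top view: tail pad centre about (394,207), nose pad (299,207), base plate corners (256,189), (376,188), (377,245), (256,246), jar (322,296), coupling (242,280). Scene view: tail pad about (292,160), nose pad (330,177).

```bash
cat > h.py <<'E'
import numpy as np
from bench import ctrl
from scipy.spatial.transform import Rotation as Ro
C={n:ctrl.camera_model(n) for n in("scene","top")}
def proj(n,X):
    c=C[n]; p=c["R"]@X+c["t"]; return np.array([c["fx"]*p[0]/p[2]+c["cx"],c["fy"]*p[1]/p[2]+c["cy"]])
def W(q,X):
    c,s=np.cos(q[2]),np.sin(q[2]); return np.array([q[0]+c*X[0]-s*X[1],q[1]+s*X[0]+c*X[1],X[2]])
E
cat > fit.py <<'E'
from h import *
import cv2
from scipy.optimize import least_squares
T=np.array([-.128,0,.149]);N=np.array([.011,0,.167])
obs=[("top",T,(394,207)),("top",N,(299,207)),("scene",T,(292,160))]
f=lambda q:np.concatenate([proj(n,W(q,X))-o for n,X,o in obs])
r=least_squares(f,[.5,0,1.57]);q=r.x;print(q,f(q).reshape(-1,2))
np.save("q.npy",q)
ims={n:cv2.resize(cv2.imread(f"pics/{n}0.png"),None,fx=4,fy=4) for n in C}
def dr(X,col):
    for n in C:
        p=[(proj(n,W(q,x))*4+1.5).astype(int) for x in X]
        cv2.polylines(ims[n],[np.array(p)],True,col,1)
for P,a,w,sl in((T,.021,.017,0),(N,.02,.014,-.25)):
    dr([P+[i*a,j*w,i*a*sl] for i,j in((1,1),(1,-1),(-1,-1),(-1,1))],(0,0,255))
dr([np.array([.06*np.cos(.55)+i*np.cos(.55)-.005*np.sin(.55),j,.1+.005*np.cos(.55)+(.06+i)*np.sin(.55)]) for i,j in((0,.015),(.085,.015),(.085,-.015),(0,-.015))],(0,255,0))
dr([np.array([x,y,.146]) for x in(-.086,-.058) for y in(-.026,.026)],(255,255,0))
a=ims["top"][560:1060,700:1500*1+200];b=ims["scene"][560:1160,1040:1720]
cv2.imwrite("pics/fit.png",np.hstack([cv2.resize(a,(400,200)),np.zeros((200,0,3),np.uint8)]) if 0 else np.vstack([cv2.resize(a,(560,280)),cv2.resize(b,(560,320))[:, :560]]))
s=ctrl.get_state();R=Ro.from_rotvec(s["tool_rot"]);print(R.as_matrix())
E
python3 fit.py
```

```text
[0.5635726  0.01115717 1.594568  ] [[-0.03438147 -0.42601369]
 [-1.28614443  0.02660154]
 [-0.72345986 -3.52562985]]
[[ 9.31315120e-01  3.64213773e-01 -6.88920686e-04]
 [ 3.64214419e-01 -9.31313791e-01  1.57459696e-03]
 [-6.81114347e-05 -1.71736081e-03 -9.99998523e-01]]
```

View pics/fit.png

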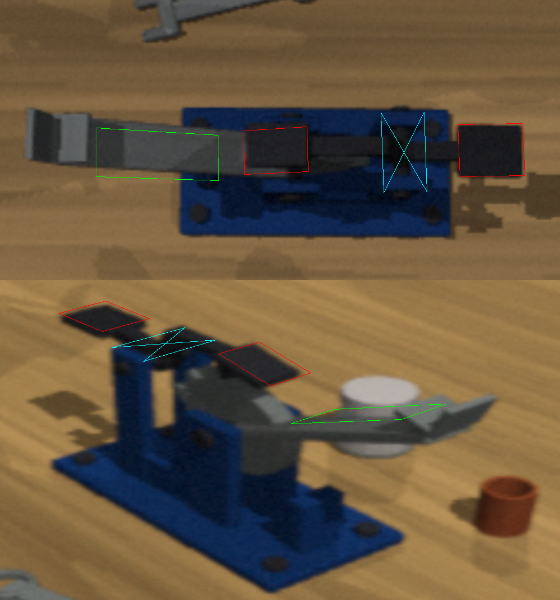

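```bash
cat > fit2.py <<'E'
from h import *
from scipy.optimize import least_squares
def cr(u,v): return ((u/.56+700)/4-.4,(v/.56+560)/4-.4)   # top crop px -> image px
def cs(u,v): return ((u*680/560+1040)/4-.4,(v-280)*600/320/4+140-.4)
H=np.array([-.072,0,.133])
def pad(P,a,sl,j):
    return P
def pt(off,g): c,s=np.cos(g),np.sin(g); return H+[c*off[0]-s*off[2],off[1],s*off[0]+c*off[2]]
T=[[-.056+i*.021,j*.017,.016] for i,j in((1,1),(1,-1),(-1,-1),(-1,1))]
N=[[.083+i*.02*.969,j*.014,.034-i*.02*.247] for i,j in((1,1),(1,-1),(-1,-1),(-1,1))]
obsT=[cr(459,176),cr(459,125),cr(523,125),cr(523,176)]
obsN=[cr(246,169),cr(246,127),cr(307,127),cr(307,169)]
sT=cs(103,318);sN=cs(263,365)
def f(q):
    g=q[3]
    r=[proj("top",W(q,pt(np.array(o),g)))-p for o,p in zip(T+N,obsT+obsN)]
    r+=[proj("scene",W(q,pt(np.array([-.056,0,.016]),g)))-sT,proj("scene",W(q,pt(np.array([.083,0,.034]),g)))-sN]
    for x,u in((-.1,449),(.1,181)):
        r.append([0,proj("top",W(q,np.array([x,-.05,.012])))[1]-cr(u,108)[1]])
        r.append([0,proj("top",W(q,np.array([x,.05,.012])))[1]-cr(u,235)[1]])
    r.append([(q[3]-.0)*10,0])
    return np.concatenate(r)
r=least_squares(f,[.56,.01,1.57,0]);q=r.x;print(q);print(np.round(f(q).reshape(-1,2),1).tolist())
np.save("q.npy",q)
for n,X in dict(tail=[-.128,0,.149],arm=[.1,0,.17],nose=[.011,0,.167]).items(): print(n,W(q,X))
E
python3 fit2.py
```

```text
[0.56597632 0.01130451 1.57444051 0.00424447]
[[0.2, 0.3], [-0.4, -0.3], [-0.1, -0.3], [0.7, 0.2], [-0.5, 0.4], [-0.4, -0.5], [-0.0, -1.6], [0.0, -0.4], [0.5, -0.8], [-0.6, -0.4], [0.0, 0.3], [0.0, 0.8], [0.0, 0.3], [0.0, 0.9], [0.0, 0.0]]
tail [ 0.56644277 -0.11669464  0.149     ]
arm [0.5656119  0.11130385 0.17      ]
nose [0.56593623 0.02230444 0.167     ]
```

step_arm(
  commands=[
    {"travel": [0.037, -0.0255, 0], "turn": [0, 0, -8]},
    {"travel": [0.074, -0.051, 0], "turn": [0, 0, -16]},
    {"travel": [0.111, -0.0765, 0], "turn": [0, 0, -24]},
    {"travel": [0.148, -0.102, 0], "turn": [0, 0, -32]},
    {"travel": [0.185, -0.128, 0], "turn": [0, 0, -40]},
  ],
  gripper=0,
)

```text
time: 0.6
position: [0.363, -0.417, 0.2362]
tool_rot: [-2.697, -1.61, 0.0]
ft_force: [0.5, 0.5, 0.4]
grip_width: 0.632
grip_force: 0.0
```

```bash
cat > g.py <<'E'
from h import *
import sys
# tip target x y z -> travel, turn
t=np.array(list(map(float,sys.argv[1:4])));s=ctrl.get_state();R=Ro.from_rotvec(s["tool_rot"])
q=np.load("q.npy");a=q[2]
G=np.array([[np.cos(a),np.sin(a),0],[np.sin(a),-np.cos(a),0],[0,0,-1]]).T
G=np.column_stack([[np.cos(a),np.sin(a),0],[np.sin(a),-np.cos(a),0],[0,0,-1]])
print("t",s["time"],"tip",np.round(s["position"]+R.apply([0,0,.014]),4),"F",np.round(s["ft_force"],1),"w",s["grip_width"])
print("travel",np.round(R.inv().apply(t+[0,0,.014]-s["position"]),4),"turn",np.round(np.degrees((R.inv()*Ro.from_matrix(G)).as_rotvec()),2),"q",np.round(s["joint_positions"],2))
E
python3 g.py .566 -.117 .20
```

```text
t 0.6 tip [ 0.363  -0.417   0.2222] F [0.5 0.5 0.4] w 0.6315968920947298
travel [0.3604 0.0364 0.0221] turn [-3.000e-02 -1.000e-02 -2.853e+01] q [ 1.06  0.13 -0.28  1.69  0.04  1.33  0.28]
```

step_arm(
  commands=[
    {"travel": [0.045, 0.0045, 0], "turn": [0, 0, -6]},
    {"travel": [0.09, 0.009, 0], "turn": [0, 0, -12]},
    {"travel": [0.135, 0.0135, 0], "turn": [0, 0, -18]},
    {"travel": [0.18, 0.018, 0], "turn": [0, 0, -24]},
    {"travel": [0.225, 0.0225, 0], "turn": [0, 0, -28.5]},
  ],
)

```text
time: 1.1
position: [0.4904, -0.2304, 0.2363]
tool_rot: [-2.22, -2.223, 0.001]
ft_force: [-0.4, 0.7, 0.0]
grip_width: 0.169
grip_force: 0.0
```

```bash
python3 g.py .566 -.117 .20
```

```text
t 1.1 tip [ 0.4904 -0.2304  0.2223] F [-0.4  0.7  0. ] w 0.16910368655985983
travel [0.1134 0.0757 0.0223] turn [-0.02  0.01 -0.14] q [ 0.84  0.12 -0.48  1.71  0.06  1.33  0.35]
```

step_arm(
  commands=[
    {"travel": [0.038, 0.0252, 0.003], "turn": [0, 0, 0]},
    {"travel": [0.076, 0.05, 0.008], "turn": [0, 0, 0]},
    {"travel": [0.1134, 0.0757, 0.0223], "turn": [0, 0, 0]},
    {"travel": [0.1134, 0.0757, 0.0423], "turn": [0, 0, 0]},
    {"travel": [0.1134, 0.0757, 0.0423], "turn": [0, 0, 0]},
  ],
)

```text
time: 1.6
position: [0.5643, -0.117, 0.1911]
tool_rot: [-2.216, -2.219, 0.005]
ft_force: [-1.1, -1.7, -0.8]
grip_width: 0.007
grip_force: 0.0
```

```bash
python3 g.py .566 -.117 .149 && python3 - <<'E'
from bench import ctrl
import cv2
a=ctrl.get_image("scene")[100:300,230:490];b=ctrl.get_image("top")[140:290,170:430]
cv2.imwrite("pics/a1.png",cv2.vconcat([cv2.resize(x,None,fx=1.7,fy=1.7) for x in(a,b)])[:,:,::-1])
E
```

```text
t 1.6 tip [ 0.5643 -0.117   0.1771] F [-1.1 -1.7 -0.8] w 0.006504112882300302
travel [-0.      0.0018  0.028 ] turn [-0.34 -0.1  -0.15] q [ 0.66  0.24 -0.58  1.68  0.14  1.27  0.05]
```

View pics/a1.png

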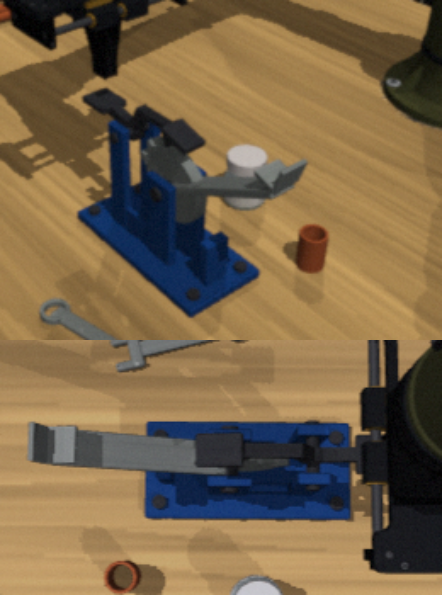

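The top and scene crops show the shut fingers right over the tail pad (pad about (105,100), fingertips (105,75)). Pressing.

step_arm(
  commands=[
    {"travel": [0, 0.002, 0.012]},
    {"travel": [0, 0.002, 0.022]},
    {"travel": [0, 0.002, 0.029]},
    {"travel": [0, 0.002, 0.034]},
    {"travel": [0, 0.002, 0.038]},
  ],
)

```text
$.commands[0]: bad value
```

step_arm(
  commands=[
    {"travel": [0, 0, 0.002]},
    {"travel": [0, 0, 0.004]},
    {"travel": [0, 0, 0.005]},
    {"travel": [0, 0, 0.005]},
  ],
)

```text
$.commands[0]: bad value
```

```bash
python3 g.py .566 -.117 .132
```

```text
t 1.7 tip [ 0.5652 -0.12    0.1798] F [0.1 0.1 1.3] w 0.0045847903426546105
travel [0.003  0.0009 0.0478] turn [-0.1   0.02 -0.42] q [ 0.66  0.24 -0.57  1.68  0.14  1.27  0.05]
```

step_arm(
  commands=[
    {"travel": [0, 0, 0.012], "turn": [0, 0, 0]},
    {"travel": [0, 0, 0.024], "turn": [0, 0, 0]},
    {"travel": [0, 0, 0.031], "turn": [0, 0, 0]},
    {"travel": [0, 0, 0.036], "turn": [0, 0, 0]},
    {"travel": [0, 0, 0.04], "turn": [0, 0, 0]},
  ],
)

```text
time: 2.2
position: [0.5657, -0.1203, 0.1542]
tool_rot: [2.225, 2.217, -0.002]
ft_force: [-1.8, -2.2, 2.6]
grip_width: 0.003
grip_force: 1.7
```

step_arm(
  commands=[
    {"travel": [0, 0, 0.002], "turn": [0, 0, 0]},
    {"travel": [0, 0, 0.004], "turn": [0, 0, 0]},
    {"travel": [0, 0, 0.006], "turn": [0, 0, 0]},
    {"travel": [0, 0, 0.006], "turn": [0, 0, 0]},
  ],
)

```text
time: 2.6
position: [0.5662, -0.1192, 0.1482]
tool_rot: [2.224, 2.218, 0.0]
ft_force: [-0.6, -2.4, 1.9]
grip_width: 0.005
grip_force: 1.4
```

```bash
python3 g.py .566 -.117 .132
```

```text
t 2.6 tip [ 0.5662 -0.1192  0.1342] F [-0.6 -2.4  1.9] w 0.004723988983072266
travel [ 0.0022 -0.0002  0.0022] turn [ 0.04  0.03 -0.36] q [ 0.65  0.28 -0.57  1.73  0.16  1.18  0.04]
```

step_arm(
  commands=[
    {"travel": [0, 0, 0.001], "turn": [0, 0, 0]},
    {"travel": [0, 0, 0.002], "turn": [0, 0, 0]},
    {"travel": [0, 0, 0.002], "turn": [0, 0, 0]},
    {"travel": [0, 0, 0.002], "turn": [0, 0, 0]},
  ],
)

```text
time: 3.0
position: [0.5662, -0.1188, 0.1463]
tool_rot: [2.224, 2.219, 0.0]
ft_force: [1.0, -3.9, 1.7]
grip_width: 0.011
grip_force: 1.6
```

```bash
cat > ang.py <<'E'
from h import *
import cv2,sys
# overlay: predicted nose/tail pads for pawl angles and arm for angle
q=np.load("q.npy");nm=sys.argv[1];gs=[float(x) for x in sys.argv[2].split(",")];arm=float(sys.argv[3])
H=np.array([-.072,0,.133]);outs=[]
im0=ctrl.get_image("scene")[:,:,::-1].copy()
print(ctrl.get_state()["position"],ctrl.get_state()["ft_force"])
for g in gs:
    im=cv2.resize(im0,None,fx=4,fy=4);c,s=np.cos(g),np.sin(g)
    for P in([[-.056+i*.021,j*.017,.016] for i,j in((1,1),(1,-1),(-1,-1),(-1,1))],[[.083+i*.0194,j*.014,.034-i*.005] for i,j in((1,1),(1,-1),(-1,-1),(-1,1))]):
        cv2.polylines(im,[np.array([(proj("scene",W(q,H+[c*o[0]-s*o[2],o[1],s*o[0]+c*o[2]]))*4+1.5).astype(int) for o in P])],True,(0,0,255),1)
    t=.5-arm;d=np.array([np.cos(t),0,np.sin(t)]);n=np.array([-np.sin(t),0,np.cos(t)])
    cv2.polylines(im,[np.array([(proj("scene",W(q,np.array([0,0,.1])+r*d+.005*n+[0,y,0]))*4+1.5).astype(int) for r,y in((.06,.015),(.145,.015),(.145,-.015),(.06,-.015))])],True,(0,255,0),1)
    outs.append(im[520:1120,1080:1680])
o=np.hstack(outs);cv2.imwrite(f"pics/{nm}.png",cv2.resize(o,(min(800,o.shape[1]),int(o.shape[0]*min(800,o.shape[1])/o.shape[1]))))
E
python3 ang.py p1 0.24,0.32 -0.05
```

```text
[ 0.56615708 -0.11882507  0.14631341] [ 0.27417588 -4.71593581  2.21013914]
```

View pics/p1.png

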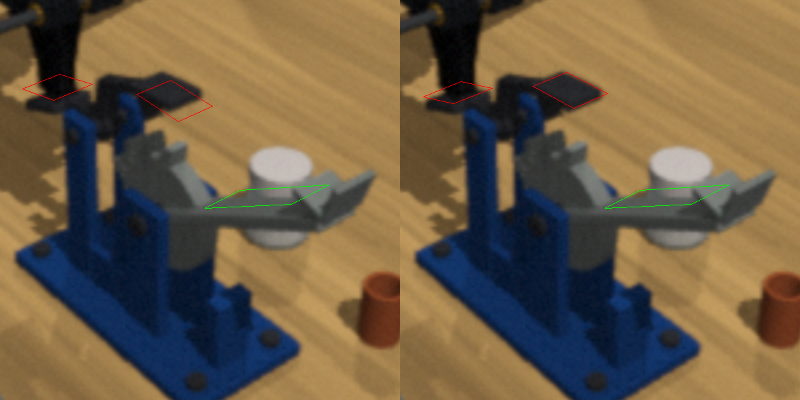

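Nose pad outline for 0.32 rad fits the picture (right panel, pad near (570,88)): pawl clear. Now lift and go over the arm.

step_arm(
  commands=[
    {"travel": [0, 0, -0.03], "turn": [0, 0, 0]},
    {"travel": [0, 0, -0.07], "turn": [0, 0, 0]},
    {"travel": [0.01, 0, -0.1], "turn": [0, 0, 0]},
    {"travel": [0.05, 0, -0.105], "turn": [0, 0, 0]},
    {"travel": [0.095, 0, -0.105], "turn": [0, 0, 0]},
  ],
)

```text
time: 3.55
position: [0.5666, -0.0225, 0.2524]
tool_rot: [2.227, 2.216, 0.004]
ft_force: [0.6, 1.4, -0.8]
grip_width: 0.004
grip_force: 0.0
```

step_arm(
  commands=[
    {"travel": [0.045, 0, 0], "turn": [0, 0, 0]},
    {"travel": [0.09, 0, 0], "turn": [0, 0, 0]},
    {"travel": [0.13, 0, 0], "turn": [0, 0, 0]},
    {"travel": [0.133, 0, 0], "turn": [0, 0, 0]},
    {"travel": [0.133, 0, 0], "turn": [0, 0, 0]},
  ],
)

```text
time: 4.05
position: [0.5653, 0.1123, 0.2507]
tool_rot: [-2.217, -2.223, 0.0]
ft_force: [-0.2, -0.2, 0.0]
grip_width: 0.007
grip_force: 0.0
```

```bash
python3 g.py .5655 .111 .175; python3 ang.py p2 0.28,0.34 0.0
```

```text
t 4.05 tip [0.5653 0.1123 0.2367] F [-0.2 -0.2  0. ] w 0.00718983225121878
travel [-0.0014  0.0003  0.0617] turn [-0.1  -0.1  -0.06] q [ 0.39  0.22 -0.72  1.6   0.15  1.38 -0.35]
[0.56588408 0.10987001 0.25064553] [ 0.04773335 -0.63018617  0.37988782]
```

View pics/p2.png

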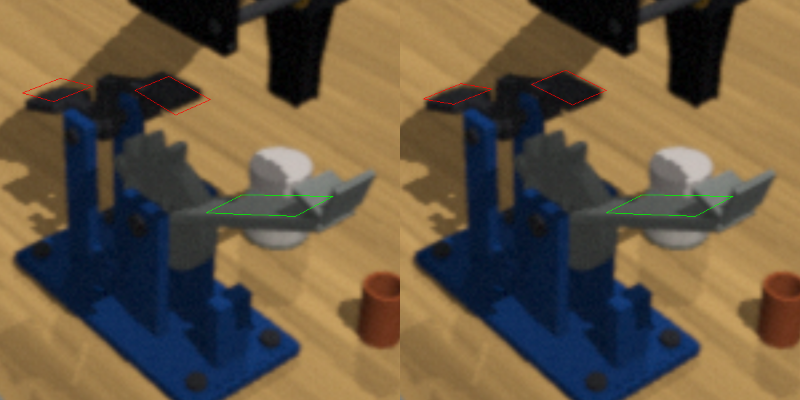

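Pawl fits about 0.34 rad and stays; the shut fingers hang over the arm's flat top (fingertip at (295,100) above bar (270,205)). Descend and push.

step_arm(
  commands=[
    {"travel": [0, 0, 0.03], "turn": [0, 0, 0]},
    {"travel": [0, 0, 0.055], "turn": [0, 0, 0]},
    {"travel": [0, 0, 0.067], "turn": [0, 0, 0]},
    {"travel": [0, 0, 0.075], "turn": [0, 0, 0]},
    {"travel": [0, 0, 0.083], "turn": [0, 0, 0]},
  ],
)

```text
time: 4.6
position: [0.5671, 0.1093, 0.1696]
tool_rot: [2.225, 2.217, 0.002]
ft_force: [-1.3, 1.5, 8.2]
grip_width: 0.004
grip_force: 3.4
```

step_arm(
  commands=[
    {"travel": [0, 0, 0.008], "turn": [0, 0, 0]},
    {"travel": [0, 0, 0.016], "turn": [0, 0, 0]},
    {"travel": [0, 0, 0.024], "turn": [0, 0, 0]},
    {"travel": [0, 0, 0.032], "turn": [0, 0, 0]},
    {"travel": [0, 0, 0.04], "turn": [0, 0, 0]},
  ],
)

```text
time: 5.1
position: [0.5688, 0.1121, 0.1313]
tool_rot: [2.223, 2.218, 0.012]
ft_force: [-0.3, 5.2, 8.0]
grip_width: 0.004
grip_force: 3.8
```

```bash
python3 g.py .5655 .111 .0705
```

```text
t 5.1 tip [0.5689 0.1121 0.1173] F [-0.3  5.2  8. ] w 0.003966169500281221
travel [-0.0013 -0.0036  0.0467] turn [ 0.34 -0.26 -0.33] q [ 0.36  0.32 -0.7   1.75  0.22  1.15 -0.41]
```

step_arm(
  commands=[
    {"travel": [0, 0, 0.008], "turn": [0, 0, 0]},
    {"travel": [0, 0, 0.016], "turn": [0, 0, 0]},
    {"travel": [0, 0, 0.024], "turn": [0, 0, 0]},
    {"travel": [0, 0, 0.032], "turn": [0, 0, 0]},
    {"travel": [0, 0, 0.038], "turn": [0, 0, 0]},
  ],
)

```text
time: 5.6
position: [0.5689, 0.1106, 0.0929]
tool_rot: [2.223, 2.217, 0.008]
ft_force: [-0.3, 1.3, 9.0]
grip_width: 0.002
grip_force: 4.3
```

step_arm(
  commands=[
    {"travel": [0, 0, 0.003], "turn": [0, 0, 0]},
    {"travel": [0, 0, 0.006], "turn": [0, 0, 0]},
    {"travel": [0, 0, 0.006], "turn": [0, 0, 0]},
  ],
)

```text
time: 5.9
position: [0.5689, 0.1089, 0.0865]
tool_rot: [2.223, 2.215, 0.006]
ft_force: [0.2, 0.4, 5.9]
grip_width: 0.008
grip_force: 2.5
```

```bash
python3 g.py .5655 .111 .0705
```

```text
t 5.9 tip [0.569  0.109  0.0725] F [0.2 0.4 5.9] w 0.007575983694657139
travel [ 0.002  -0.0034  0.002 ] turn [ 0.27 -0.02 -0.42] q [ 0.34  0.37 -0.68  1.79  0.26  1.07 -0.44]
```

Go on by small amounts until the force shows the stop.

step_arm(
  commands=[
    {"travel": [0, 0, 0.001], "turn": [0, 0, 0]},
    {"travel": [0, 0, 0.002], "turn": [0, 0, 0]},
    {"travel": [0, 0, 0.002], "turn": [0, 0, 0]},
  ],
)

```text
time: 6.2
position: [0.5689, 0.1086, 0.0851]
tool_rot: [2.223, 2.215, 0.005]
ft_force: [0.0, 0.4, 8.4]
grip_width: 0.008
grip_force: 4.1
```

step_arm(
  commands=[
    {"travel": [0, 0, 0.001], "turn": [0, 0, 0]},
    {"travel": [0, 0, 0.001], "turn": [0, 0, 0]},
  ],
)

```text
time: 6.4
position: [0.569, 0.1086, 0.0849]
tool_rot: [2.223, 2.214, 0.004]
ft_force: [-3.4, -0.9, 13.7]
grip_width: 0.009
grip_force: 6.3
```

```bash
python3 ang.py p3 0.32,0.34 0.85
```

```text
[0.56903182 0.10859433 0.08494367] [-2.72862575 -1.36844755 13.18149529]
```

View pics/p3.png

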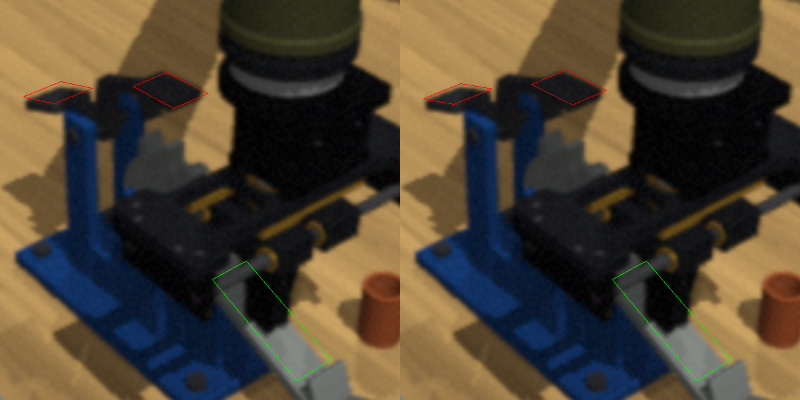

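The tip height (71 mm) matches the computed bottom stop and the force rises without motion; the pawl (pad at (170,90)) is still up at about 0.33. One more short hold, then rise and go to the nose pad.

step_arm(
  commands=[
    {"travel": [0, 0, 0.001], "turn": [0, 0, 0]},
    {"travel": [0, 0, 0.001], "turn": [0, 0, 0]},
    {"travel": [0, 0, 0.001], "turn": [0, 0, 0]},
  ],
)

```text
time: 6.75
position: [0.569, 0.1086, 0.0848]
tool_rot: [2.223, 2.214, 0.004]
ft_force: [-5.6, -2.1, 18.8]
grip_width: 0.007
grip_force: 8.6
```

step_arm(
  commands=[
    {"travel": [0, 0, -0.02], "turn": [0, 0, 0]},
    {"travel": [0, 0, -0.06], "turn": [0, 0, 0]},
    {"travel": [0, 0, -0.1], "turn": [0, 0, 0]},
    {"travel": [0, 0, -0.14], "turn": [0, 0, 0]},
    {"travel": [0, 0, -0.165], "turn": [0, 0, 0]},
  ],
)

```text
time: 7.25
position: [0.5681, 0.1091, 0.2496]
tool_rot: [2.223, 2.215, 0.007]
ft_force: [-0.2, -0.3, 0.2]
grip_width: 0.008
grip_force: 0.0
```

```bash
python3 g.py .566 .020 .22
```

```text
t 7.25 tip [0.5682 0.1091 0.2356] F [-0.2 -0.3  0.2] w 0.007644371792874912
travel [-0.0891 -0.0019  0.0156] turn [ 0.32 -0.03 -0.41] q [ 0.39  0.22 -0.72  1.6   0.15  1.37 -0.35]
```

step_arm(
  commands=[
    {"travel": [-0.04, -0.001, 0], "turn": [0, 0, 0]},
    {"travel": [-0.08, -0.002, 0], "turn": [0, 0, 0]},
    {"travel": [-0.09, -0.002, 0.01], "turn": [0, 0, 0]},
    {"travel": [-0.09, -0.002, 0.025], "turn": [0, 0, 0]},
    {"travel": [-0.09, -0.002, 0.037], "turn": [0, 0, 0]},
  ],
)

```text
time: 7.75
position: [0.5641, 0.0204, 0.2072]
tool_rot: [-2.223, -2.218, -0.001]
ft_force: [0.1, 3.3, 2.7]
grip_width: 0.008
grip_force: 1.4
```

step_arm(
  commands=[
    {"travel": [0, 0, 0.006], "turn": [0, 0, 0]},
    {"travel": [0, 0, 0.012], "turn": [0, 0, 0]},
    {"travel": [0, 0, 0.018], "turn": [0, 0, 0]},
    {"travel": [0, 0, 0.024], "turn": [0, 0, 0]},
    {"travel": [0, 0, 0.026], "turn": [0, 0, 0]},
  ],
)

```text
time: 8.25
position: [0.5649, 0.0212, 0.1831]
tool_rot: [-2.222, -2.22, -0.004]
ft_force: [-3.0, 5.7, 14.6]
grip_width: 0.01
grip_force: 7.5
```

```bash
python3 g.py .566 .020 .169
```

```text
t 8.25 tip [0.5649 0.0212 0.1691] F [-3.   5.7 14.6] w 0.00969157577813579
travel [-0.0012  0.0011  0.0001] turn [ 0.08 -0.1  -0.25] q [ 0.5   0.23 -0.67  1.72  0.15  1.24 -0.2 ]
```

step_arm(
  commands=[
    {"travel": [0, 0, 0.001], "turn": [0, 0, 0]},
    {"travel": [0, 0, 0.001], "turn": [0, 0, 0]},
    {"travel": [0, 0, 0.001], "turn": [0, 0, 0]},
  ],
)

```text
time: 8.55
position: [0.5648, 0.0212, 0.1832]
tool_rot: [2.222, 2.22, 0.004]
ft_force: [-3.8, 4.5, 11.4]
grip_width: 0.003
grip_force: 6.3
```

step_arm(
  commands=[
    {"travel": [0, 0, -0.02], "turn": [0, 0, 0]},
    {"travel": [0, 0, -0.05], "turn": [0, 0, 0]},
    {"travel": [-0.03, 0, -0.08], "turn": [0, 0, 0]},
    {"travel": [-0.07, 0, -0.1], "turn": [0, 0, 0]},
    {"travel": [-0.11, 0, -0.11], "turn": [0, 0, 0]},
  ],
)

```text
time: 9.05
position: [0.5643, -0.0931, 0.2931]
tool_rot: [2.221, 2.217, -0.001]
ft_force: [0.8, -0.3, 0.4]
grip_width: 0.007
grip_force: 0.0
```

```bash
python3 ang.py p4 0.0,0.06 0.85
```

```text
[ 0.56405572 -0.10353761  0.29338278] [ 0.17018288 -6.71821957  0.55218666]
```

View pics/p4.png

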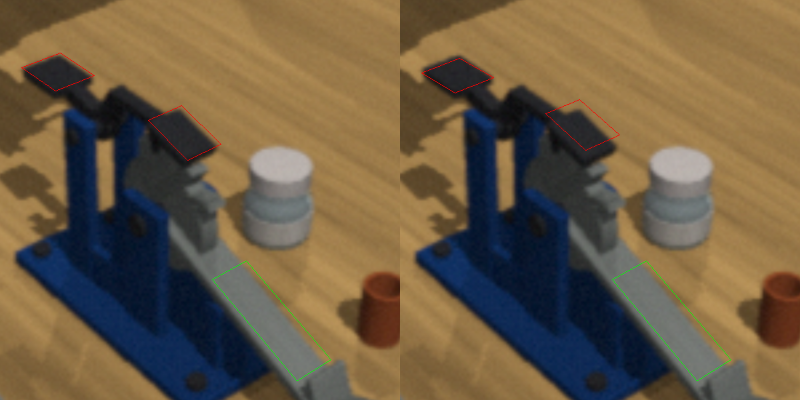

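The outline for pawl angle 0 fits (nose pad at (183,135), left panel). The arm is at its stop, the jar and coupling haven't moved, and the robot is clear. Handing in.

step_arm(
  commands=[
    {"travel": [0, 0, 0], "turn": [0, 0, 0]},
    {"travel": [0, 0, 0], "turn": [0, 0, 0]},
  ],
)

```text
time: 9.3
position: [0.5635, -0.0913, 0.2904]
tool_rot: [-2.225, -2.217, 0.002]
ft_force: [0.2, 0.7, -0.4]
grip_width: 0.003
grip_force: 0.0
```

```bash
python3 -c "
from bench import ctrl
print(ctrl.close_job())"
```

```text
the job is handed in; nothing more can be done
None
```

I handed the job in at about 9.3 s: pawl swung clear (about 0.33 rad), arm pushed down to its bottom stop, then the nose pressed home, all judged from images and contact force, since the hand-in returned no verdict.

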